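# Set the length stop to its index and clamp it

### The job

On the steel fixture plate, slide the slotted stop along its two bolts until the outer face of its upright is level with the tip of the pointed index clip (not the round-nosed one). Then swing the clamp lever clockwise, seen from above, until it is firmly tight, feeling for it and not forcing it, and let go with the stop still on its mark. Do not jam the stop against its bolts, and leave the other things where they are.

Things in the scene. Friction and masses are not known exactly. Their poses are not given: they have to be found in the camera images.
- base: Fixed dark steel fixture plate, 170 x 260 x 12 mm, flat on the bench. Origin: centre of its underside; x across it (170 mm), y along it (260 mm), z up. The stop slides along y. A loose washer and a spare bolt stand on it at about x = -62 mm.
- bolts: Two fixed 8 mm studs in the plate through the stop's two slots, 40 mm apart in x and 44 mm in y, at (-20, -22) mm (the clamp's) and (20, 22) mm (with a loose-standing 20 mm washer and hex head, top 19.5 mm above the plate) from the plate's centre. They guide the stop with 1 mm play to each side. Origin: on the plate's top face at its centre, axes as the plate's. Pushing the stop hard against them (25 N) jams it.
- stop: Loose slotted steel stop (L bracket), about 0.7 kg, lying on the plate: a flat foot 80 (x) x 161 (y) x 8 mm with two long slots, and at its +y end one upright plate, 80 wide (x), 12 thick (y), its top 58 mm above the foot's underside. Origin: underside, 88 mm behind (-y of) the stop face. Axes as the plate's. Slides along y against 2 to 7 N of friction; it can travel 36 mm each way from the middle, where its origin is over the plate's centre.
- stop_face (a point): Centre of the outer (+y) face of the stop's upright, 33 mm above the foot's underside and 25 mm below the upright's top. The upright's middle plane lies 6 mm on the -y side of it. Axes as the stop's.
- index: The mark: fixed small steel clip with a pointed nose, 29 mm long, 14 wide, 6 thick, on the plate beside the stop's +x edge. Origin: underside, at the tip of the point, which looks to -x; y is the sliding direction. The stop is set when its face has the same y as the tip.
- index_round: Like the other clip but with a round nose: another job's setting, not to be used. Origin: underside, at the foremost point of its nose.
- clamp: Fixed post of the clamp on the first stud, carrying the lever and a pressing pad (28 mm disc under the hub). Origin: on the lever's axis, on the plate's top face (12 mm above the bench). Lever hub 30 mm across; lever top 59 mm above the plate.
- clamp_lever (a joint): Angle of the clamp lever, rad: grows clockwise seen from above (tighter), 1.75 at most. At 0 the lever points 49 deg from the plate's -y towards its +x; at 0.85 along -y. Turning brings the pad down 6 mm per rad; where it meets the stop's foot differs each time (about 0.2 to 1.2 rad, not visible), so the angle does not tell when it is tight. Stays where it is left.
- lever_knob (a point): Middle of the upright round black knob at the lever's end: 20 mm diameter, 76 mm above the plate, 17 mm below its top, 20 mm above the lever arm, 80 mm from the lever's axis. Pushed tangentially it turns freely at 2 to 3.5 N; once the pad meets the foot it stiffens steadily over about 0.4 rad: at a steady 7 N still too slack, at 10 to 11 N firmly tight, beyond 13 N it is being forced.
- washer: Loose steel washer, 22 mm, lying on the plate; leave alone.
- spare_bolt: Loose bolt standing on its head on the plate, 35 mm tall; leave alone.
- file: File with black handle on the bench right of the plate; leave alone.
- screwdriver: Screwdriver on the bench left of the plate; leave alone.
- square: Engineer's square on the bench left of the plate; leave alone.
Not all that is in view belongs to the job. There is more than one size of the stop; the job needs the smaller.

How it is judged:
By the outcome, as a careful person would: the job done as asked, in the order asked, and still so for the second after the job is handed in, with the robot touching nothing.
It also fails if it takes over 69 s, if anything falls off the work surface, if the arm or the gripper's body presses on something with over 40 N, if the wrist force passes 120 N, or if a joint passes its speed limit or range.

### The arm

A 6-joint arm with a two-finger parallel gripper is mounted at the origin on the work surface. World frame = base frame: x ahead of the robot, y to its left, z up, the work surface at z = 0. Lengths are in m, angles in rad, forces in N, time in s.
With the tool pointing down it reaches from about 0.3 to 0.775 m from the base axis. Payload 14.6 kg.
Tool frame: the origin (TCP) lies on the front face of the gripper's body, between the roots of the fingers; the fingertips stand 97 mm ahead of it and the grasp point (between the pads) lies 78 mm ahead of it; z points along the fingers, x is the direction in which the jaws open and shut, and the axes are right-handed (so a half turn about z gives the same grasp; the last joint's range is limited). The gripper opens to 94 mm and grips with 3 to 60 N. Pads are 16 mm wide; open, the fingers measure 119 mm over their backs; the gripper's body (75 mm by 177 mm) begins 78 mm behind the grasp point.
Start: joints at [1.21, 0.3, 1.521, -0, 1.321, -0.067], TCP at [0.159, 0.526, 0.303] pointing down, gripper open.
Joint ranges: [-3.03, 3.03], [-0.79, 2.21], [0.23, 2.52], [-1.04, 4.18], [0, 3.07], [-2.55, 2.55]. Speed limits (rad/s): [2.22, 2.22, 2.57, 3.14, 3.14, 3.14].

### API

Orientations are given as [roll, pitch, yaw] about the fixed x, y, z axes, in that order (R = Rz(yaw) Ry(pitch) Rx(roll)).
In Python, from station import sensors, camera, ctrl gives the robot as it stands.
- The arm moves only by the tool move_arm, never from a script. Its argument "rows" is text: rows parted by semicolons, each of 6 numbers parted by spaces: the shift along the tool's x, y, z in mm, then the turn, a rotation vector about the tool's x, y, z in rad. In form: x y z wx wy wz; .... A call has 1 to 20 rows; each row shifts and turns the pose as measured when the row begins, along the tool's axes as they then stand; what a row does not reach is not made up. A row lasts 1/8 s, in which the tool goes at most 62.5 mm and 10.7 degrees, less where a joint would pass 70% of its speed; a pose out of reach is approached as far as the arm can. A call with a gripper value outside its range is refused whole. "grip" is the opening, from -1 (shut) to 1 (fully open), set as the call begins (left out, the last holds). The fingers move at their own pace and stop on an object; "newtons" is the grip in N (left out, the last holds). Time passes only in rows, so rows that do not move let the fingers close. It gives the time, the measured TCP pose, the force and the opening at its end, in the units of the state.
- sensors.get_obs(): the state, without advancing time (a new reading comes with each control period).
- camera(name): name is "side" or "top"; returns a dict with "color" (400x640x3 uint8, blue, green, red), "z_map" (400x640 float32, m along the optical axis (not along the pixel's ray), 0 where there is no reading), "mtx" (3x3 intrinsics, pixels), "position" and "attitude" of the camera in the world. Camera axes: x right, y down, z forward; pixel columns grow to the right and rows downward; lengths in m; the calibration is good to about 2 mm. A picture is of the moment at which its call begins.
- ctrl.hand_in(): hands the job in, once; it reports no verdict.
The state is a dict: "time_s": time; "qpos": joint angles; "joint_vel": joint speeds; "tau": joint torques, N m; "ee_pos": TCP position; "eef_rot": TCP orientation; "force": force on the tool from outside, world axes, zero at the start; "moment": the same for the moment, N m; "grip_width": finger opening in m.
Only numpy, scipy, OpenCV 4.12 (cv2) and the standard library are available. Lean on these libraries where they do the work, as an engineer would, in place of code of your own. Each camera call takes 0.05 s, during which the arm holds its last target.

## Working session

There is one attempt and no reset: what is moved stays moved. The work goes in short steps, Python scripts to look and compute and a tool call to move; the robot and the scene stay as the last step left them, time stands still between calls to the robot, and variables do not carry over. Pictures are saved under pics/ and viewed, and the job is handed in when it is done.

Besides the shell and the picture viewer there is one more tool, called after "Request:" as name(argument=value, ...), one argument or row to a line, values as JSON. move_arm: Moves the arm, as the interface text tells. Its arguments: {"type":"object","properties":{"rows":{"type":"string"},"grip":{"type":"number"},"newtons":{"type":"number"}},"required":["rows"]}

```bash
ls; mkdir -p pics
cat > h.py <<'E'
import numpy as np,cv2
from station import sensors,camera,ctrl
from scipy.spatial.transform import Rotation as R
def cam(n):
    c=camera(n); a=np.array(c["attitude"]);
    np.savez('%s.npz'%n,**{k:np.array(v) for k,v in c.items()}); return c
def rot(a):
    a=np.array(a)
    if a.shape==(3,3): return a
    if a.size==3: return R.from_euler('xyz',a).as_matrix()
    return R.from_quat(a).as_matrix()
def pt(c,u,v,z=None,win=1):
    """pixel->world using depth, or plane at world height z"""
    M=rot(c["attitude"]);K=c["mtx"];d=np.array([(u-K[0,2])/K[0,0],(v-K[1,2])/K[1,1],1.0])
    w=M@d;p=np.array(c["position"])
    if z is not None: return p+w*(z-p[2])/w[2]
    q=c["z_map"][int(round(v))-win:int(round(v))+win+1,int(round(u))-win:int(round(u))+win+1];q=q[q>0]
    return p+w*np.median(q)
def ld(n): return dict(np.load('%s.npz'%n))
def crop(c,name,x0,y0,x1,y1,s):
    im=c["color"][y0:y1,x0:x1]; cv2.imwrite('pics/'+name,cv2.resize(im,None,fx=s,fy=s,interpolation=cv2.INTER_CUBIC))
def proj(c,p):
    M=rot(c["attitude"]);q=M.T@(np.array(p)-c["position"]);K=c["mtx"];return K[0,0]*q[0]/q[2]+K[0,2],K[1,1]*q[1]/q[2]+K[1,2]
E
python3 - <<'E'
from h import *
for n in("side","top"):
    c=cam(n);print(n,c["position"],c["attitude"],c["mtx"]);cv2.imwrite('pics/%s0.png'%n,c["color"])
print(sensors.get_obs())
E
```

```text
pics
side [ 0.19207982 -0.73526985  0.69034921] [-2.21685897  0.02038986 -0.38164746] [[367.43124958   0.         321.46417752]
 [  0.         367.43124958 195.13401052]
 [  0.           0.           1.        ]]
top [0.32828062 0.02761238 0.95863461] [-2.9701158  -0.00627853 -1.54652112] [[428.80416139   0.         316.25909453]
 [  0.         428.80416139 204.02813549]
 [  0.           0.           1.        ]]
{'time_s': 0.1, 'qpos': array([ 1.21041545e+00,  3.00407092e-01,  1.52149159e+00,  2.72094753e-05,
        1.32070333e+00, -6.65794652e-02]), 'joint_vel': array([-0.00052299, -0.00012855,  0.00063205,  0.00153529, -0.00088505,
       -0.00097067]), 'tau': array([ 3.57524950e-04, -5.32646298e+01, -3.53278077e+01,  7.09829153e-02,
        2.35553063e-02, -4.54763233e-05]), 'ee_pos': array([0.15921871, 0.52631692, 0.30215925]), 'eef_rot': array([-3.14149920e+00,  1.00536853e-03,  1.27698822e+00]), 'force': array([ 0.36448993, -0.06531626, -0.16444067]), 'moment': array([0.01447245, 0.02770033, 0.04120078]), 'grip_width': 0.09399262475209012}
```

View pics/side0.png

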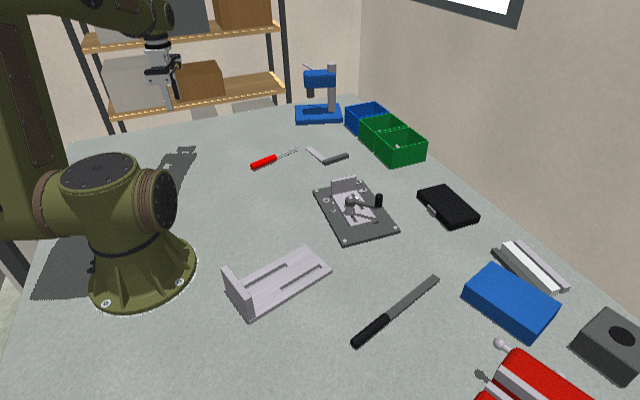

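View pics/top0.png

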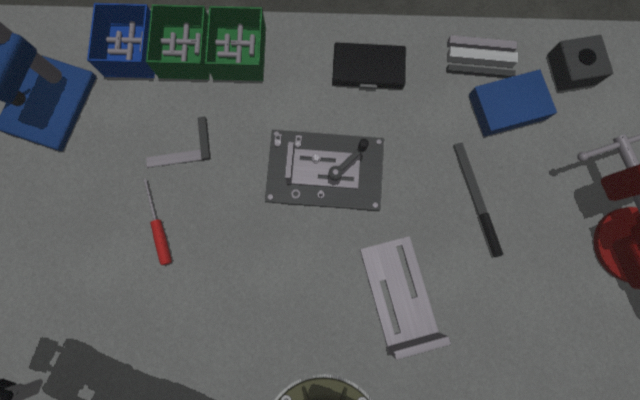

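The job's plate, with the smaller stop on it, is at about (325,170) in the top view. The larger stop at (405,300) is loose on the bench and not for this job. I'll enlarge the plate in both views.

Run:
```python
from h import *
crop(ld("top"),"topc0.png",258,122,392,218,5.9)
crop(ld("side"),"sidec0.png",305,165,410,250,7)
```

```text
(no output)
```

View pics/topc0.png

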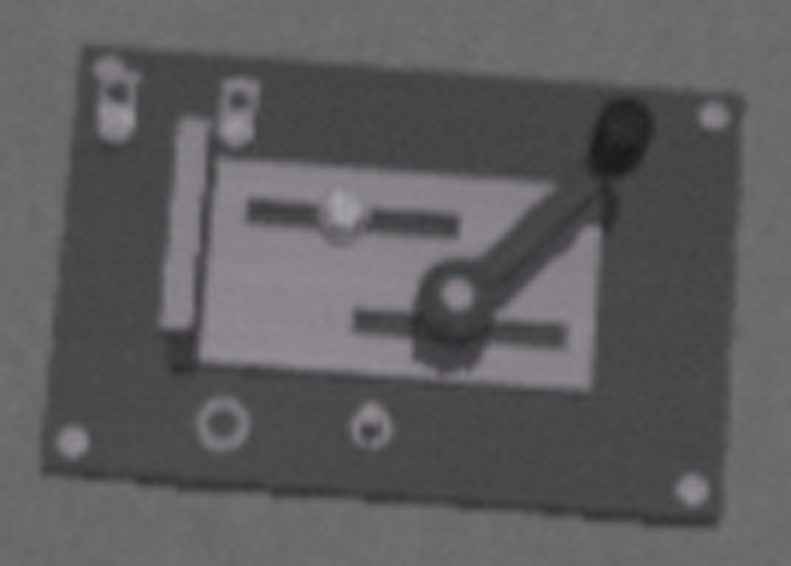

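View pics/sidec0.png

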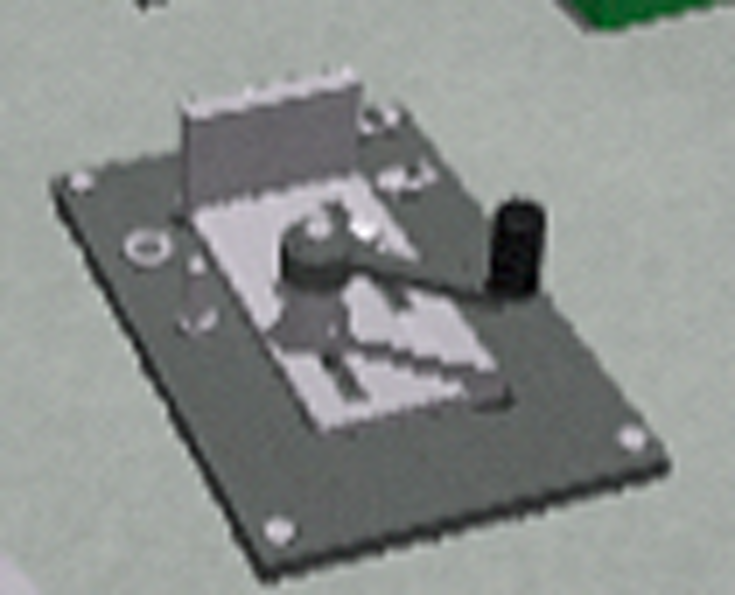

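Run:
```python
from h import *
t=ld("top");s=ld("side")
def cc(c,x0,y0,x1,y1,k):
    im=c["color"][y0:y1,x0:x1].astype(float);im=(im-im.min())/(im.max()-im.min())*255
    return cv2.resize(im.astype(np.uint8),None,fx=k,fy=k,interpolation=cv2.INTER_NEAREST)
cv2.imwrite('pics/clipt.png',cc(t,268,128,308,152,20))
cv2.imwrite('pics/clips.png',cc(s,350,175,375,197,27))
```

```text
(no output)
```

View pics/clipt.png

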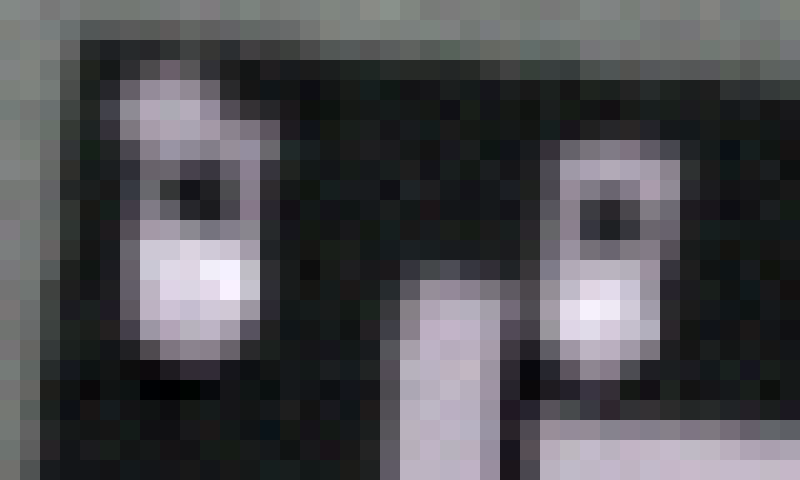

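View pics/clips.png

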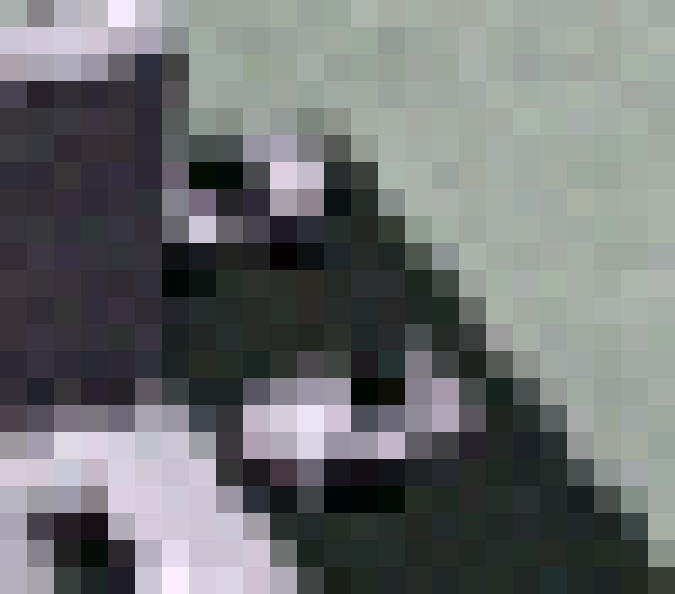

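The candidates for the index are the left clip, nose about (277.5,146), and the right clip, nose about (298,146). It's too coarse to tell point from round, so I'll average several frames and compare width profiles.

Run:
```python
from h import *
A=[];B=[];Z=[]
for i in range(12):
    c=camera("top");A.append(c["color"].astype(float));Z.append(c["z_map"])
for i in range(12):
    c=camera("side");B.append(c["color"].astype(float))
A=np.mean(A,0);B=np.mean(B,0)
np.savez('avg.npz',A=A,B=B,Z=np.median(Z,0))
g=A.mean(2)
np.set_printoptions(linewidth=200)
print("left");print(g[130:150,271:285].astype(int))
print("right");print(g[133:150,293:304].astype(int))
def cc(im,x0,y0,x1,y1,k):
    im=im[y0:y1,x0:x1];im=(im-im.min())/(im.max()-im.min())*255
    return cv2.resize(im.astype(np.uint8),None,fx=k,fy=k,interpolation=cv2.INTER_LANCZOS4)
cv2.imwrite('pics/clipt2.png',cc(A,268,128,308,152,20))
cv2.imwrite('pics/clips2.png',cc(B,350,175,375,197,27))
```

```text
left
[[ 97  78  73  76  77  80  81  80  80  83  84  85  88  93]
 [ 92  73  71  77  89  97  91  81  72  71  72  72  72  73]
 [ 87  74  78  97 112 120 115 100  75  70  70  70  70  69]
 [ 87  75  86 113 123 125 124 116  90  81  77  71  70  69]
 [ 83  73  83 108 122 126 124 121 112 106  96  74  71  70]
 [ 79  72  74  89 109 119 112 109 116 118  99  75  71  71]
 [ 78  70  71  81 100  99  87  82 100 112  82  72  71  71]
 [ 76  70  71  83  99  80  72  71  89 110  77  70  70  70]
 [ 77  69  71  86 107  95  74  72  89 110  78  70  69  70]
 [ 79  71  73  92 122 121 110 106 109 114  75  70  71  70]
 [ 77  71  73 100 137 137 140 139 136 121  75  70  71  71]
 [ 73  71  73  99 138 143 145 149 152 133  79  70  70  70]
 [ 72  69  73  96 132 141 140 145 153 134  79  69  71  70]
 [ 73  71  75  96 129 136 133 138 137 118  76  70  70  70]
 [ 72  70  73  87 117 128 128 129 121  94  73  71  70  71]
 [ 71  70  70  75  90 108 113 111  99  75  71  71  71  71]
 [ 70  70  69  68  65  72  79  77  71  69  69  70  70  71]
 [ 70  69  70  69  66  62  63  65  69  69  69  70  70  70]
 [ 69  70  69  70  70  69  68  69
[... 191 characters left out ...]
  71  81  98 105 110 107  96  90  72  69]
 [ 71  72  89 119 124 126 124 121 113  77  70]
 [ 71  72  90 117 109 101 108 123 114  77  70]
 [ 71  74  93 112  85  76  88 110 102  75  71]
 [ 71  77  97 111  81  73  81 100  99  74  70]
 [ 71  79 101 118 105  98 105 109  93  73  69]
 [ 76  83 108 125 128 128 128 116  85  71  69]
 [ 94  88 115 131 141 146 136 117  77  69  70]
 [102  90 121 143 150 148 138 122  76  70  70]
 [ 92  86 116 142 144 139 134 125  76  69  69]
 [ 85  75  96 120 130 129 120 106  74  70  69]
 [ 78  68  76  95 113 110  91  74  70  71  71]
 [ 74  66  73  76  82  80  69  70  71  70  71]
 [ 74  77  92  88  83  79  80  81  80  75  75]
 [ 74  90 117 116 114 110 111 111 110 107 106]]
```

View pics/clipt2.png

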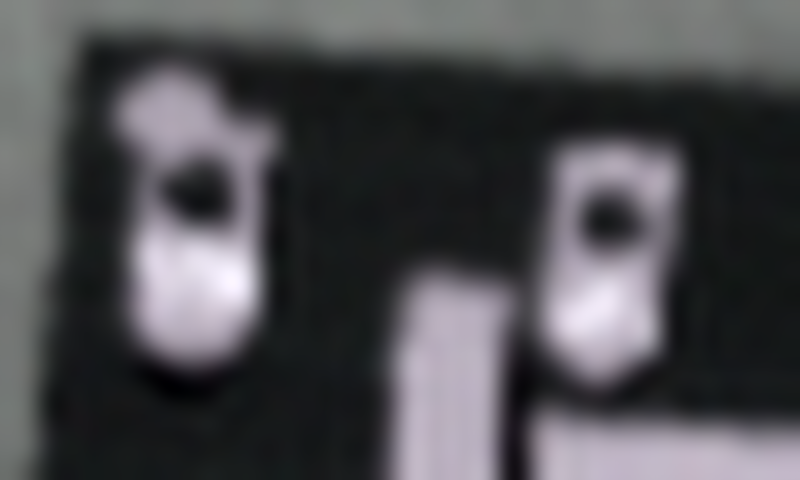

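View pics/clips2.png

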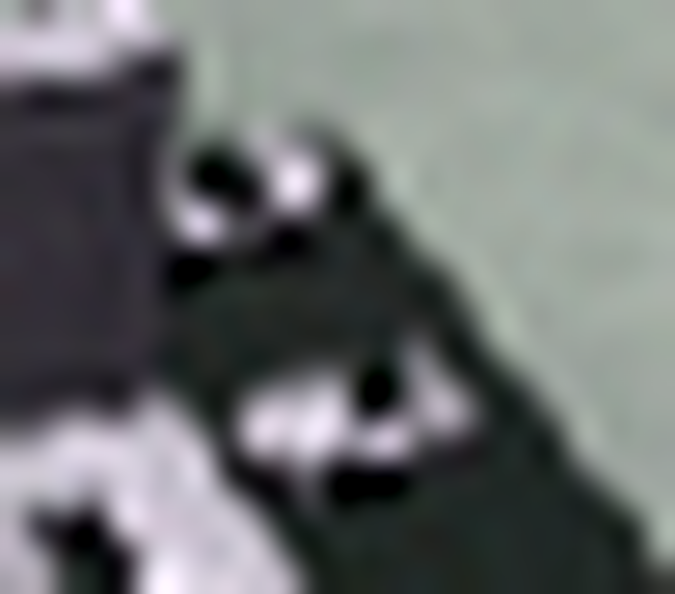

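The averaged crop settles it. The right clip tapers to a point at about (297.4,146.6), so it's the index. The left clip, at (277,146), is broad and round. Next I fit the plate pose and the relative positions.

```bash
cat > fit.py <<'E'
from h import *
def edge_v(g,u,v0,v1,thr):  # subpixel crossing along column u from v0 to v1
    st=1 if v1>v0 else -1
    v=np.arange(v0,v1,st);p=g[v,u]
    for i in range(len(v)-1):
        if (p[i]-thr)*(p[i+1]-thr)<=0 and p[i]!=p[i+1]: return v[i]+st*(p[i]-thr)/(p[i]-p[i+1])
def line(P):
    P=np.array(P,float)
    for _ in range(5):
        m=P.mean(0);d=np.linalg.svd(P-m)[2][0];n=np.array([-d[1],d[0]]);r=(P-m)@n
        k=abs(r)<max(2*np.median(abs(r)),.15)
        if k.all():break
        P=P[k]
    return m,d,r.std()
E
python3 - <<'E'
from fit import *
t=ld("top");D=np.load('avg.npz');g=D['A'].mean(2)
w=lambda u,v,z:pt(t,u,v,z)[:2]
T=84
far=[w(u,edge_v(g,u,122,140,T),.012) for u in range(312,375,3) if edge_v(g,u,122,140,T)]
gt=g.T
left=[w(edge_v(gt,v,260,276,T),v,.012) for v in range(136,196,3) if edge_v(gt,v,260,276,T)]
right=[w(edge_v(gt,v,392,375,T),v,.012) for v in range(145,200,3) if edge_v(gt,v,392,375,T)]
near=[w(u,edge_v(g,u,222,200,T),.0) for u in range(275,375,3) if edge_v(g,u,222,200,T)]
for n,P in(("far",far),("left",left),("right",right),("near",near)):
    m,d,r=line(P);print(n,len(P),m,np.degrees(np.arctan2(d[1],d[0])),r)
E
```

```text
far 21 [ 0.65604658 -0.02973848] 86.88944825617868 0.00023019859230590035
left 20 [0.58106752 0.13760334] 177.0668524385442 0.0003583491524955407
right 19 [ 0.57017156 -0.1209304 ] 176.8553542096484 0.00046352900661828514
near 34 [0.48807691 0.00681968] 86.97835660890713 0.0006072523643390396
```

```bash
cat >> fit.py <<'E'
yaw=np.radians(-3.07)
ey=np.array([-np.sin(yaw),np.cos(yaw)]);ex=np.array([np.cos(yaw),np.sin(yaw)])
def centre():
    L=np.array([0.58106752,0.13760334])@ey;Rr=np.array([0.57017156,-0.1209304])@ey
    F=np.array([.65604658,-.02973848])@ex;N=np.array([.48807691,.00681968])@ex
    return (F+N)/2*ex+(L+Rr)/2*ey
C=centre()
def tp(p): p=np.array(p)[:2]-C;return np.array([p@ex,p@ey])*1000
def tw(x,y): return C+ex*x/1000+ey*y/1000
def face(t,g,thr=95,rows=range(146,176,2)):
    gt=g.T;out=[]
    for v in rows:
        u=edge_v(gt,v,280,296,thr)
        if u: out.append(tp(pt(t,u,v,.070)))
    return np.array(out)
E
python3 - <<'E'
from fit import *
t=ld("top");D=np.load('avg.npz');A=D['A'];g=A.mean(2)
print("C",C)
f=face(t,g);print(np.round(f,1).tolist());print("face y median",np.median(f[:,1]))
print("tip",tp(pt(t,297.4,146.6,.018)))
for z in(.012,.018):
  for v,us in((141,None),(142,None),(143,None),(144,None),(145,None),(146,None),(147,None)):
    x=np.arange(295,302);w=np.clip(g[v,x]-72,0,None); 
    if v==143: w[0]*=.0+1
    print(z,v,round((w*x).sum()/w.sum(),2),np.round(tp(pt(t,(w*x).sum()/w.sum(),v,z)),1),w.sum().astype(int))
for n,u,v,z in(("hub",335.5,172,.071),("bolt",315.7,157.5,.0315),("knob",364,143.5,.105)):
    print(n,np.round(tp(pt(t,u,v,z)),1))
im=np.clip((A[140:180,282:316]-50)*1.6,0,255).astype(np.uint8)
cv2.imwrite('pics/up.png',cv2.resize(im,None,fx=15,fy=15,interpolation=cv2.INTER_LANCZOS4))
print(g[150:153,284:300].astype(int)); print(g[160,284:300].astype(int)); print(g[170,284:300].astype(int))
E
```

```text
C [0.57313062 0.00846996]
[[29.8, 85.0], [25.3, 84.4], [20.9, 84.3], [16.4, 84.4], [11.9, 84.6], [7.4, 85.0], [3.0, 84.6], [-1.4, 84.3], [-5.8, 84.2], [-10.3, 84.6], [-14.7, 85.0], [-19.2, 85.1], [-23.5, 84.6], [-27.9, 84.4], [-32.3, 84.4]]
face y median 84.56164368909982
tip [46.3500812  65.95067017]
0.012 141 297.73 [61.6 66.7] 317
0.012 142 297.6 [59.2 66.8] 363
0.012 143 297.52 [56.8 66.8] 396
0.012 144 297.56 [54.4 66.5] 375
0.012 145 297.62 [52.1 66.2] 274
0.012 146 297.39 [49.6 66.5] 128
0.012 147 297.01 [47.2 67.2] 25
0.018 141 297.73 [59.6 66.3] 317
0.018 142 297.6 [57.3 66.4] 363
0.018 143 297.52 [54.9 66.4] 396
0.018 144 297.56 [52.5 66.1] 375
0.018 145 297.62 [50.2 65.8] 274
0.018 146 297.39 [47.8 66.1] 128
0.018 147 297.01 [45.3 66.8] 25
hub [-19.6 -23.1]
bolt [20.2 22.1]
knob [ 37.  -76.6]
[[ 70  70  72  95 129 130 130 129 116  71  92 126 130 130 130 130]
 [ 71  71  74  97 129 130 130 130 118  71  90 128 132 132 132 132]
 [ 71  71  77 100 129 130 130 130 118  73  92 130 133 134 134 134]]
[ 71  73  93 128 130 131 130 118  73  92 128 133 133 133 132 128]
[ 75  95 129 132 132 132 120  74  90 130 135 135 135 136 136 137]
```

View pics/up.png

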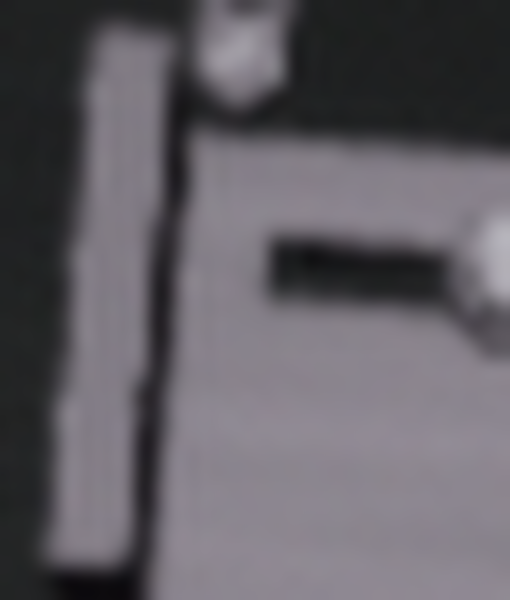

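```bash
cat >> fit.py <<'E'
def rear(t,g,thr=100,xs=(-32,-26,-20,-14,-8),y0=-98):
    out=[]
    for x in xs:
        ys=np.arange(y0,y0+50,.25);uv=[proj(t,[*tw(x,y),.020]) for y in ys]
        p=cv2.remap(g.astype(np.float32),np.array([[a for a,b in uv]],np.float32),np.array([[b for a,b in uv]],np.float32),cv2.INTER_LINEAR)[0]
        i=np.where((p[:-1]<thr)&(p[1:]>=thr))[0]
        if len(i): out.append((x,ys[i[0]]))
    return np.array(out)
def prof(t,g,x,z,y0,y1,lo,hi,frac=.5):
    """both half edges of a bright bar crossing y0..y1 at plate x"""
    ys=np.arange(y0,y1,.25);uv=[proj(t,[*tw(x,y),z]) for y in ys]
    p=cv2.remap(g.astype(np.float32),np.array([[a for a,b in uv]],np.float32),np.array([[b for a,b in uv]],np.float32),cv2.INTER_LINEAR)[0]
    m=lo+(p.max()-lo)*frac; i=np.where(p>m)[0]; return ys[i[0]],ys[i[-1]],p.max()
E
python3 - <<'E'
from fit import *
t=ld("top");D=np.load('avg.npz');g=D['A'].mean(2)
print(rear(t,g).tolist()); print("face100",np.median(face(t,g,100)[:,1]))
for x in np.arange(46,76,2):
    a,b,m=prof(t,g,x,.018,54,78,71,130);print(x,round((a+b)/2,2),b-a,m)
for x in np.arange(46,76,4):
    a,b,m=prof(t,g,x,.018,100,122,71,130);print('L',x,round((a+b)/2,2),b-a,m)
E
```

```text
[[-32.0, -77.0], [-26.0, -77.0], [-20.0, -77.25], [-14.0, -77.25], [-8.0, -76.75]]
face100 84.12315283613566
46 72.25 11.0 111.09888
48 70.25 15.0 115.45139
50 69.25 17.0 130.02492
52 68.88 17.75 142.06277
54 68.88 17.75 148.26302
56 66.5 12.5 147.65468
58 66.62 12.25 141.34766
60 66.5 13.0 127.29796
62 66.38 13.75 117.94098
64 66.12 14.75 111.4846
66 66.0 14.5 111.29318
68 65.88 14.25 115.895836
70 65.75 14.0 123.25
72 65.75 13.5 123.74273
74 65.88 12.25 110.43143
L 46 112.5 9.0 107.694824
L 50 112.62 12.75 133.33658
L 54 112.5 13.5 153.2552
L 58 113.0 14.0 141.7118
L 62 113.25 14.5 112.638374
L 66 113.25 14.0 109.650986
L 70 113.5 15.5 119.0249
L 74 115.5 12.5 125.77604
```

```bash
cat >> fit.py <<'E'
def to(x,y,z,yt=None):
    """mm shift in tool axes to reach plate (x,y) mm, world z mm"""
    o=sensors.get_obs();M=R.from_euler('xyz',o['eef_rot']).as_matrix()
    d=np.array([*tw(x,y),z/1000])-o['ee_pos'];a=np.arctan2(M[1,0],M[0,0])
    ex_,ey_=ex,ey
    tgt=np.column_stack([[*ey,0],[*ex,0],[0,0,-1.]]) if yt is None else yt
    rv=R.from_matrix(M.T@tgt).as_rotvec()
    print("tool shift",np.round(M.T@d*1000,1),"in target axes",np.round(tgt.T@d*1000,1),"rotvec",np.round(rv,4),"now",np.round(tp(o['ee_pos']),1),round(o['ee_pos'][2]*1000,1),"F",np.round(o['force'],2),"t",o['time_s'])
E
python3 - <<'E'
from fit import *
to(0,78,250)
E
```

```text
tool shift [-300.1  527.5   52.7] in target axes [-417.   441.    52.6] rotvec [ 0.      0.     -0.2402] now [-441.  495.] 302.6 F [-0.21  0.78  0.59] t 1.3
```

Request:
move_arm(
  rows="0 0 0 0 0 -0.12; 0 0 0 0 0 -0.12; -38 40 5 0 0 0; -38 40 5 0 0 0; -38 40 5 0 0 0; -38 40 5 0 0 0; -38 40 5 0 0 0; -38 40 5 0 0 0; -38 40 5 0 0 0; -38 40 5 0 0 0; -38 40 5 0 0 0; -38 40 5 0 0 0",
  grip=-0.1,
  newtons=10,
)

```text
time_s: 2.8
ee_pos: [0.5516, 0.1183, 0.2525]
eef_rot: [3.138, -0.003, 1.531]
force: [0.8, 1.6, -0.5]
grip_width: 0.0423
```

Run:
```python
from fit import *
to(0,78,250);print(sensors.get_obs()['grip_width'])
```

```text
tool shift [-30.9  26.9   2.5] in target axes [-30.6  27.3   2.5] rotvec [ 0.0034 -0.0028  0.0138] now [-27.3 108.6] 252.5 F [ 0.78  1.59 -0.54] t 2.8
0.0423080341820482
```

Request:
move_arm(
  rows="-31 27 2 0.003 -0.003 0.014; 0 0 0 0 0 0; 0 0 0 0 0 0",
)

```text
time_s: 3.18
ee_pos: [0.5793, 0.0826, 0.2492]
eef_rot: [-3.141, 0.0, 1.513]
force: [-0.2, 0.6, -0.4]
grip_width: 0.0427
```

Run:
```python
from fit import *
to(0,78,130);o=sensors.get_obs();print(o['joint_vel'].round(3))
```

```text
tool shift [  3.7  -2.1 119.2] in target axes [  3.6  -2.2 119.2] rotvec [-0.001   0.0004 -0.0045] now [ 2.2 74.4] 249.2 F [-0.18  0.58 -0.36] t 3.175
[-0.013  0.01  -0.009 -0.001 -0.002 -0.001]
```

Request:
move_arm(
  rows="4 -2 20 0 0 -0.004; 0 0 30 0 0 0; 0 0 30 0 0 0; 0 0 20 0 0 0; 0 0 8 0 0 0; 0 0 0 0 0 0",
)

```text
time_s: 3.92
ee_pos: [0.575, 0.0932, 0.1411]
eef_rot: [3.139, -0.001, 1.525]
force: [0.7, -0.1, -0.1]
grip_width: 0.0424
```

Run:
```python
from fit import *
to(0,78,130)
c=cam("side");crop(c,"s1.png",270,110,430,250,5)
```

```text
tool shift [-6.7  2.6 11.1] in target axes [-6.7  2.7 11.1] rotvec [ 0.0026 -0.0007  0.0078] now [-2.7 84.7] 141.1 F [ 0.72 -0.07 -0.07] t 3.925
```

View pics/s1.png

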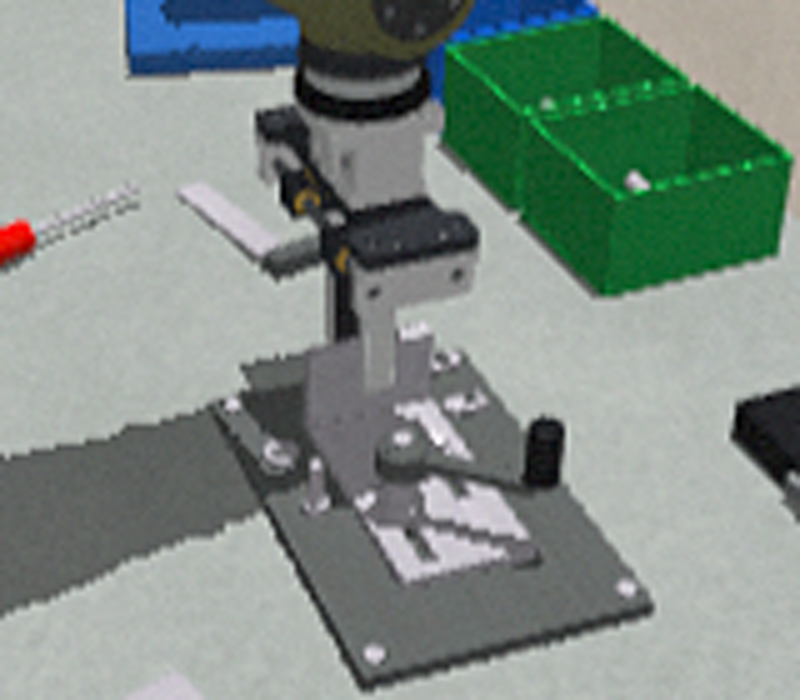

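Fingers straddle the upright, about 7 mm off centre. I'll correct that before closing.

Request:
move_arm(
  rows="-3 1 5 0.001 0 0.004; -2 1 3 0.001 0 0.003; 0 0 0 0 0 0; 0 0 0 0 0 0",
)

```text
time_s: 4.47
ee_pos: [0.5776, 0.0877, 0.1349]
eef_rot: [3.137, -0.001, 1.517]
force: [-1.1, -0.1, 0.6]
grip_width: 0.0422
```

Run:
```python
from fit import *
to(0,78,130)
```

```text
tool shift [-1.4 -0.3  4.9] in target axes [-1.4 -0.3  4.9] rotvec [ 0.0041 -0.0013  0.0001] now [ 0.3 79.4] 134.9 F [-1.06 -0.1   0.63] t 4.475
```

Request:
move_arm(
  rows="-1.4 0 1 0.004 -0.001 0; 0 0 0 0 0 0; 0 0 0 0 0 0",
)

```text
time_s: 4.85
ee_pos: [0.5776, 0.0862, 0.134]
eef_rot: [3.142, -0.0, 1.517]
force: [-0.9, -0.5, 0.2]
grip_width: 0.0426
```

Request:
move_arm(
  rows="0 0 0 0 0 0; 0 0 0 0 0 0; 0 0 0 0 0 0; 0 0 0 0 0 0; 0 0 0 0 0 0",
  grip=-1,
  newtons=20,
)

```text
time_s: 5.48
ee_pos: [0.5776, 0.0863, 0.134]
eef_rot: [3.142, -0.0, 1.518]
force: [-0.3, -0.5, -0.3]
grip_width: 0.0119
```

Run:
```python
from fit import *
to(0,78,130);print(sensors.get_obs()['moment'])
```

```text
tool shift [-0.  -0.3  4. ] in target axes [-0.  -0.3  4. ] rotvec [ 0.     -0.0003  0.0003] now [ 0.3 78. ] 134.0 F [-0.27 -0.48 -0.28] t 5.475
[-0.03306711  0.00407128  0.0253006 ]
```

Request:
move_arm(
  rows="-1 0 0 0 0 0; -2 0 0 0 0 0; -2 0 0 0 0 0; -1 0 0 0 0 0; 0 0 0 0 0 0",
)

```text
time_s: 6.1
ee_pos: [0.5772, 0.0808, 0.134]
eef_rot: [3.141, -0.002, 1.518]
force: [0.9, 4.0, -0.4]
grip_width: 0.0121
```

Run:
```python
from fit import *
to(.3,60.1,134);print(sensors.get_obs()['moment'])
```

```text
tool shift [-12.4   0.1  -0. ] in target axes [-12.4   0.1   0. ] rotvec [ 0.0001 -0.0015  0.0008] now [ 0.2 72.5] 134.0 F [ 0.88  4.   -0.42] t 6.1
[ 0.53273148 -0.05192002  0.04078902]
```

Slides cleanly with 4 N of friction and negligible side force.

Request:
move_arm(
  rows="-2 0 0 0 0 0; -2 0 0 0 0 0; -2 0 0 0 0 0; -2 0 0 0 0 0; -2 0 0 0 0 0; -1 0 0 0 0 0; 0 0 0 0 0 0; 0 0 0 0 0 0",
)

```text
time_s: 7.1
ee_pos: [0.5766, 0.069, 0.134]
eef_rot: [3.141, -0.001, 1.518]
force: [1.5, 4.2, 0.0]
grip_width: 0.0123
```

Run:
```python
from fit import *
to(.3,60.1,134);print(sensors.get_obs()['moment'])
```

```text
tool shift [-0.5  0.1  0. ] in target axes [-0.5  0.1  0. ] rotvec [ 0.0001 -0.0015  0.0007] now [ 0.2 60.6] 134.0 F [1.53 4.25 0.04] t 7.1
[5.57901575e-01 1.26645507e-02 4.11569410e-05]
```

Request:
move_arm(
  rows="-0.5 0 0 0 0 0; 0 0 0 0 0 0; 0 0 0 0 0 0",
)

```text
time_s: 7.48
ee_pos: [0.5766, 0.0685, 0.1341]
eef_rot: [3.141, -0.001, 1.518]
force: [0.5, 4.2, -1.3]
grip_width: 0.0114
```

Run:
```python
from fit import *
to(.3,60.1,134)
```

```text
tool shift [-0.   0.1  0.1] in target axes [-0.   0.1  0.1] rotvec [ 0.0002 -0.0014  0.0008] now [ 0.2 60.1] 134.1 F [ 0.45  4.18 -1.32] t 7.475
```

Request:
move_arm(
  rows="0 0 0 0 0 0; 0 0 0 0 0 0; 0 0 0 0 0 0; 0 0 0 0 0 0",
  grip=-0.3,
)

```text
time_s: 7.98
ee_pos: [0.5766, 0.0676, 0.134]
eef_rot: [-3.142, -0.0, 1.517]
force: [-0.4, 0.5, 0.2]
grip_width: 0.0328
```

Request:
move_arm(
  rows="0 0 -10 0 0 0; 0 0 -30 0 0 0; 0 0 -40 0 0 0; -20 0 -30 0 0 0; -40 0 0 0 0 0; -40 -10 0 0 0 0; -40 -20 0 0 0 0; -20 -20 0 0 0 0; 0 0 0 0 0 0",
)

```text
time_s: 9.1
ee_pos: [0.5166, -0.094, 0.254]
eef_rot: [3.136, 0.001, 1.519]
force: [0.6, 0.5, -0.8]
grip_width: 0.0328
```

Run:
```python
from fit import *
to(0,60.1,134)
t=cam("top");cv2.imwrite("pics/t2.png",t["color"])
```

```text
tool shift [165.6  50.5 120.1] in target axes [165.5  51.  120. ] rotvec [0.0058 0.0011 0.0014] now [ -51.  -105.4] 254.0 F [ 0.56  0.48 -0.84] t 9.1
```

View pics/t2.png

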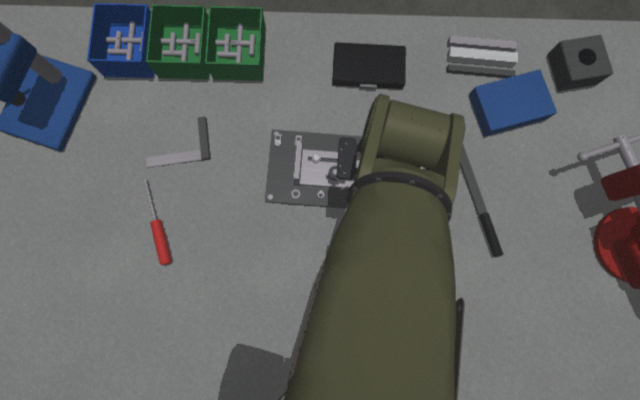

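```bash
cat > look.py <<'E'
from fit import *
import sys
t=None;A=[]
for i in range(8):
    t=camera("top");A.append(t["color"].astype(float))
A=np.mean(A,0);g=A.mean(2)
np.save('A_%s.npy'%sys.argv[1],A)
f=[]
gt=g.T
for v in range(146,178,2):
    u=edge_v(gt,v,284,301,100)
    if u: f.append(tp(pt(t,u,v,.070)))
f=np.array(f);print("face",np.round(f[:,1],1).tolist(),np.median(f[:,1]))
im=np.clip((A[128:200,262:342]-50)*1.6,0,255).astype(np.uint8)
cv2.imwrite('pics/look%s.png'%sys.argv[1],cv2.resize(im,None,fx=8,fy=8,interpolation=cv2.INTER_LANCZOS4))
E
python3 look.py 1
```

```text
face [66.7, 66.8, 66.9, 67.7, 66.8, 66.9, 66.7, 66.8, 67.5, 67.5, 67.0, 66.8, 66.8, 67.0, 67.8, 67.2] 66.90791420335455
```

View pics/look1.png

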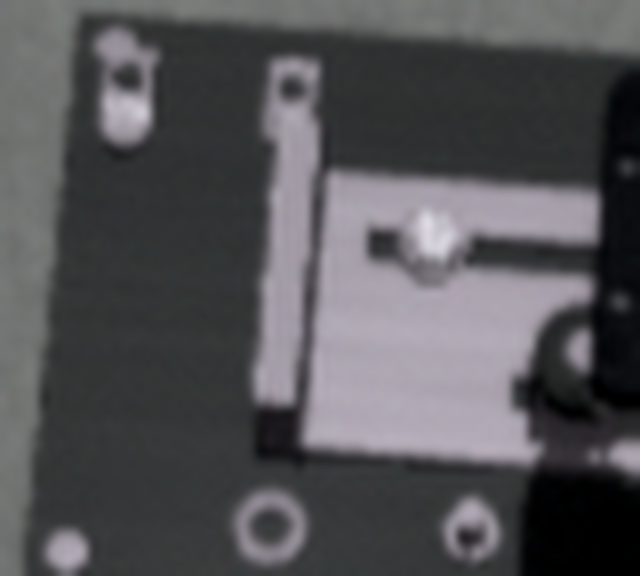

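Run:
```python
from fit import *
t=ld("top")
for u,v in((298.30,136),(298.27,137),(298.14,138),(298.0,139),(297.92,140),(297.5,143),(297.57,144),(297.6,145),(297.39,146)): print(u,v,tp(pt(t,u,v,.018)).round(2))
# model render fit: supersampled rendering of the upright top + clip polygons
def edges(g,thr=100,a=284,b=301,rows=range(148,174)):
    gt=g.T;o=[]
    for v in rows:
        # area based: outer edge from coverage
        p=g[v,a-4:b+8]; i=np.argmax(p>115)+a-4
        cov=sum(np.clip((g[v,k]-71)/(130-71),0,1) for k in range(i-3,i))
        o.append(tp(pt(t,i-.5-cov,v,.070))[1])
        
    return np.array(o)
g0=np.load('avg.npz')['A'].mean(2);g1=np.load('A_1.npy').mean(2)
for g in(g0,g1):
    e=edges(g);print(e.round(1).tolist(),e.mean(),np.median(e))
```

```text
298.3 136 [71.63 66.05]
298.27 137 [69.24 65.91]
298.14 138 [66.84 66.01]
298.0 139 [64.44 66.12]
297.92 140 [62.06 66.1 ]
297.5 143 [54.87 66.45]
297.57 144 [52.52 66.09]
297.6 145 [50.16 65.82]
297.39 146 [47.76 66.09]
[84.3, 84.2, 84.2, 84.1, 84.1, 84.2, 84.2, 84.3, 85.0, 85.0, 84.6, 84.3, 84.3, 84.2, 84.1, 84.1, 84.2, 84.3, 85.2, 85.2, 85.0, 84.7, 84.6, 84.5, 84.3, 84.1] 84.42510573420738 84.27238476749477
[67.9, 67.8, 67.7, 67.9, 68.0, 67.8, 67.3, 67.3, 67.3, 67.2, 67.0, 68.0, 67.9, 67.9, 68.1, 68.3, 67.9, 67.5, 67.4, 67.4, 67.2, 67.0, 68.2, 68.2, 68.0, 68.1] 67.7043872426637 67.81604241015297
```

Run:
```python
from fit import *
t=ld("top")
g0=np.load('avg.npz')['A'].mean(2);g1=np.load('A_1.npy').mean(2)
def pr(g,x,z,ys):
    uv=np.array([proj(t,[*tw(x,y),z]) for y in ys],np.float32)
    return cv2.remap(g.astype(np.float32),uv[None,:,0].copy(),uv[None,:,1].copy(),cv2.INTER_LINEAR)[0]
ys=np.arange(20,100,.1)
P=[np.mean([pr(g,x,.020,ys) for x in np.arange(17,23.1,.5)],0) for g in(g0,g1)]
for p,(a,b) in zip(P,((44,68),(28,52))):
    k=(ys>a)&(ys<b);q=p[k];y=ys[k];m=(q.max()+q.min())/2;i=np.where((q[:-1]<m)&(q[1:]>=m))[0];print("slot end",y[i],q.min(),q.max())
# upright top bar both edges, averaged over x
for g,(a,b) in((g0,(74,96)),(g1,(56,78))):
    y=np.arange(a,b,.1);p=np.mean([pr(g,x,.070,y) for x in np.arange(-30,30,.5)],0)
    i=np.where((p[:-1]<100)&(p[1:]>=100))[0];j=np.where((p[:-1]>=100)&(p[1:]<100))[0];print("bar",y[i],y[j],p.max(), 'area', ((p-71).clip(0,59)/59).sum()*.1)
```

```text
slot end [59.1] 73.59533 133.90773
slot end [40.9] 86.63062 154.26938
bar [] [84.2] 131.38231 area 10.356501
bar [] [67.] 151.52425 area 12.964841
```

```bash
cat >> fit.py <<'E'
def pr(t,g,x,z,ys):
    uv=np.array([proj(t,[*tw(x,y),z]) for y in ys],np.float32)
    return cv2.remap(g.astype(np.float32),uv[None,:,0].copy(),uv[None,:,1].copy(),cv2.INTER_LINEAR)[0]
def half(y,p,rising):
    lo,hi=np.percentile(p,8),np.percentile(p,92);m=(lo+hi)/2;s=p if rising else -p;m=m if rising else -m
    i=np.where((s[:-1]<m)&(s[1:]>=m))[0];return y[i].round(2).tolist(),round(lo),round(hi)
def stopmeas(t,g,f):
    """f= guess of face y"""
    y=np.arange(f-5,f+6,.05);print("face",half(y,np.mean([pr(t,g,x,.070,y) for x in np.arange(-30,28,.5)],0),False))
    y=np.arange(f-30,f-19,.05);print("slot+y end",half(y,np.mean([pr(t,g,x,.020,y) for x in np.arange(18,22.1,.5)],0),True))
    y=np.arange(f-168,f-155,.05);print("rear",half(y,np.mean([pr(t,g,x,.020,y) for x in np.arange(-32,0,.5)],0),True))
E
python3 - <<'E'
from fit import *
t=ld("top")
g0=np.load('avg.npz')['A'].mean(2);g1=np.load('A_1.npy').mean(2)
stopmeas(t,g0,84.1);stopmeas(t,g1,66.8)
E
```

```text
face ([84.1], 72, 131)
slot+y end ([59.2], 74, 133)
rear ([-76.75], 72, 134)
face ([65.85], 82, 150)
slot+y end ([40.9], 85, 154)
rear ([-94.4], 49, 52)
```

The half-contrast edges allow for the exposure change. They put the face at y≈65.9 (slot end moved 18.3 mm) against the tip at about 66.1–66.3, so the stop is on the mark. Next is the knob.

```bash
cat >> fit.py <<'E'
H=np.array([-20.,-22.])
def kn(phi,z,off=0.):
    """target: tool centre at knob for phi deg, shifted off mm along tool x"""
    f=np.radians(phi);k=H+80*np.array([np.sin(f),-np.cos(f)])+off*np.array([np.cos(f),np.sin(f)])
    X=np.array([*(np.cos(f)*ex+np.sin(f)*ey),0]);Y=np.array([*(np.sin(f)*ex-np.cos(f)*ey),0])
    to(k[0],k[1],z,np.column_stack([X,Y,[0,0,-1.]]))
E
python3 - <<'E'
from fit import *
kn(47,250);print(sensors.get_obs()['qpos'])
E
```

```text
tool shift [27.  88.7  3.3] in target axes [80.5 46.2  2.9] rotvec [ 0.0048 -0.001   0.7545] now [ -50.1 -103.9] 252.9 F [-0.64 -0.78  1.05] t 9.55
[-2.46785298e-01  2.91233857e-01  1.65265705e+00  1.79841919e-04
  1.19289469e+00 -1.76809681e+00]
```

Request:
move_arm(
  rows="0 0 0 0 0 0.15; 0 0 0 0 0 0.15; 0 0 0 0 0 0.15; 0 0 0 0 0 0.15; 0 0 0 0 0 0.13; 0 0 0 0 0 0; 30 15 0 0 0 0; 30 20 0 0 0 0; 12 6 0 0 0 0; 0 0 0 0 0 0; 0 0 0 0 0 0",
  grip=-0.27,
)

```text
time_s: 10.92
ee_pos: [0.6003, -0.0694, 0.2523]
eef_rot: [3.139, -0.002, 0.787]
force: [-0.5, -0.2, -0.7]
grip_width: 0.0344
```

Run:
```python
from fit import *
kn(47,175)
```

```text
tool shift [ 4.5  5.3 77.3] in target axes [ 4.7  5.4 77.3] rotvec [ 0.0026 -0.0015  0.0201] now [ 31.3 -76.3] 252.3 F [-0.46 -0.24 -0.69] t 10.925
```

Request:
move_arm(
  rows="4 5 10 0.002 -0.001 0.02; 0 0 15 0 0 0; 0 0 5 0 0 0; 0 0 0 0 0 0; 0 0 0 0 0 0",
)

```text
time_s: 11.55
ee_pos: [0.606, -0.0707, 0.2199]
eef_rot: [-3.141, 0.0, 0.766]
force: [1.0, -0.2, 0.2]
grip_width: 0.0344
```

Run:
```python
from fit import *
kn(47,175)
c=cam("side");crop(c,"s3.png",310,110,450,230,5.5)
```

```text
tool shift [ 1.5  0.5 44.9] in target axes [ 1.5  0.5 44.9] rotvec [-0.0002  0.0001 -0.0008] now [ 37.1 -77.3] 219.9 F [ 1.01 -0.2   0.16] t 11.55
```

View pics/s3.png

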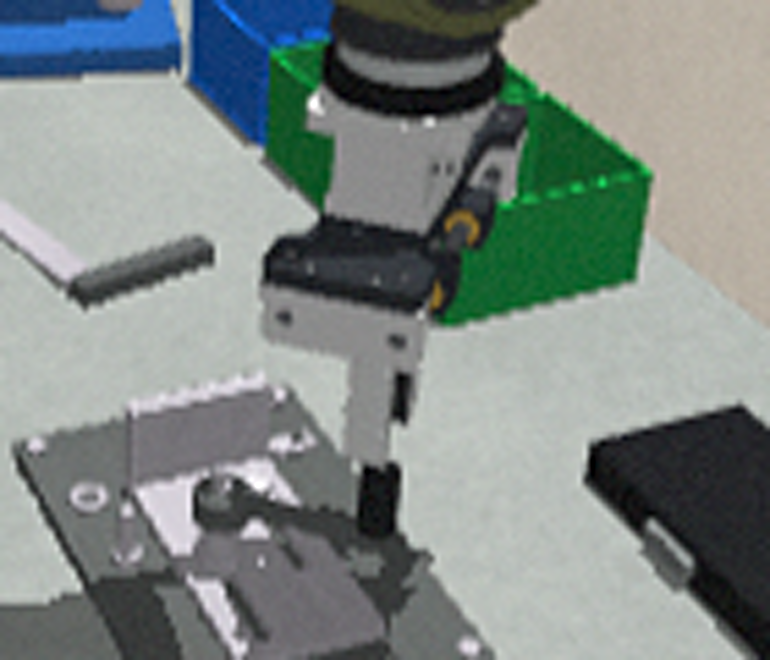

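The open fingers sit above the knob on both sides, so I'll go down.

Request:
move_arm(
  rows="1 0 10 0 0 0; 0 0 12 0 0 0; 0 0 10 0 0 0; 0 0 6 0 0 0; 0 0 0 0 0 0; 0 0 0 0 0 0",
)

```text
time_s: 12.35
ee_pos: [0.6068, -0.0699, 0.1791]
eef_rot: [-3.141, 0.0, 0.766]
force: [0.4, 0.1, 0.3]
grip_width: 0.0343
```

Run:
```python
from fit import *
kn(47,175)
```

```text
tool shift [0.4 0.6 4.1] in target axes [0.4 0.6 4.1] rotvec [-0.0003  0.0001 -0.0006] now [ 37.8 -76.4] 179.1 F [0.44 0.14 0.29] t 12.35
```

```bash
cat > st.py <<'E'
from fit import *
import sys
F=[]
for i in range(int(sys.argv[1]) if len(sys.argv)>1 else 1):
    if i: camera("side")
    o=sensors.get_obs();F.append(o['force'])
M=R.from_euler('xyz',o['eef_rot']).as_matrix();F=np.array(F)@M
c=tp(o['ee_pos']);tx=np.array([M[:2,0]@ex,M[:2,0]@ey])
k=c+(o['grip_width']*500-10)*tx-H
a=np.degrees(np.arctan2(k[0],-k[1]))
print("tool F",F.mean(0).round(2),"std",F.std(0).round(2),"w",o['grip_width'],"knob r",np.hypot(*k).round(1),"phi",a.round(2),"lever",np.radians(49-a).round(3),"toolang",np.degrees(np.arctan2(tx[1],tx[0])).round(1),"tilt",(M[:2,2]).round(3),"z",o['ee_pos'][2].round(4),"t",o['time_s'])
E
python3 st.py 3
```

```text
tool F [-0.05  0.27  0.06] std [0.42 0.07 0.32] w 0.03427597007505217 knob r 79.7 phi 51.84 lever -0.05 toolang 47.0 tilt [-0.  0.] z 0.1792 t 12.45
```

Request:
move_arm(
  rows="-3 0 0 0 0 0; -2 0 0 0 0 0; -2 0 0 0 0 0; -2 0 0 0 0 0.03; 0 0 0 0 0 0",
)

```text
time_s: 13.08
ee_pos: [0.6, -0.0763, 0.1797]
eef_rot: [3.141, -0.001, 0.734]
force: [1.3, 0.3, -0.6]
grip_width: 0.0343
```

```bash
python3 st.py 4
```

```text
tool F [0.33 0.11 0.52] std [0.5  0.41 0.26] w 0.034563883171352 knob r 79.7 phi 45.3 lever 0.064 toolang 45.2 tilt [0.001 0.   ] z 0.1797 t 13.225
```

Request:
move_arm(
  rows="-3 0 0 0 0 0.04; -3 0 0 0 0 0.04; -3 0 0 0 0 0.04; -3 0 0 0 0 0.04",
)

```text
time_s: 13.72
ee_pos: [0.5903, -0.0832, 0.1797]
eef_rot: [-3.141, -0.002, 0.565]
force: [1.3, 2.6, 0.2]
grip_width: 0.0345
```

```bash
python3 st.py 3
```

```text
tool F [ 1.21 -0.52  0.29] std [1.24 0.76 0.48] w 0.034634957624680274 knob r 80.5 phi 36.59 lever 0.217 toolang 35.5 tilt [0.001 0.002] z 0.1798 t 13.825
```

Request:
move_arm(
  rows="-3 -0.2 0 0 0 0.036; -3 -0.2 0 0 0 0.036; -3 -0.2 0 0 0 0.036; -3 -0.2 0 0 0 0.036",
)

```text
time_s: 14.32
ee_pos: [0.5789, -0.0885, 0.1798]
eef_rot: [-3.14, -0.002, 0.412]
force: [2.0, 3.8, -0.3]
grip_width: 0.0344
```

```bash
python3 st.py 3
```

```text
tool F [ 1.34 -1.2   0.24] std [1.52 1.18 0.64] w 0.03447568704069393 knob r 80.7 phi 27.59 lever 0.374 toolang 26.8 tilt [0.001 0.002] z 0.1798 t 14.425
```

Request:
move_arm(
  rows="-3 -0.2 0 0 0 0.036; -3 -0.2 0 0 0 0.036; -3 -0.2 0 0 0 0.036",
)

```text
time_s: 14.8
ee_pos: [0.5699, -0.0915, 0.1798]
eef_rot: [-3.14, -0.002, 0.299]
force: [2.4, 3.2, -0.5]
grip_width: 0.0344
```

```bash
python3 st.py
```

```text
tool F [ 3.25 -2.34  0.51] std [0. 0. 0.] w 0.03437155851922028 knob r 80.9 phi 20.91 lever 0.49 toolang 20.2 tilt [0.002 0.002] z 0.1798 t 14.8
```

Request:
move_arm(
  rows="-3 -0.2 0 0 0 0.036; -3 -0.2 0 0 0 0.036; -3 -0.2 0 0 0 0.036",
)

```text
time_s: 15.18
ee_pos: [0.5605, -0.0934, 0.1799]
eef_rot: [-3.14, -0.002, 0.183]
force: [2.0, 2.5, -0.4]
grip_width: 0.0343
```

```bash
python3 st.py
```

```text
tool F [ 2.4  -2.06  0.39] std [0. 0. 0.] w 0.03434786370514858 knob r 81.2 phi 14.1 lever 0.609 toolang 13.5 tilt [0.002 0.002] z 0.1799 t 15.175
```

Request:
move_arm(
  rows="-3 -0.4 0 0 0 0.037; -3 -0.4 0 0 0 0.037; -3 -0.4 0 0 0 0.037",
)

```text
time_s: 15.55
ee_pos: [0.5509, -0.0937, 0.1799]
eef_rot: [-3.14, -0.003, 0.064]
force: [2.9, 2.9, -0.4]
grip_width: 0.0345
```

```bash
python3 st.py
```

```text
tool F [ 3.12 -2.75  0.36] std [0. 0. 0.] w 0.03448847149629159 knob r 81.1 phi 7.39 lever 0.726 toolang 6.7 tilt [0.003 0.001] z 0.1799 t 15.55
```

Request:
move_arm(
  rows="-3 -0.4 0 0 0 0.037; -3 -0.4 0 0 0 0.037; -3 -0.4 0 0 0 0.037",
)

```text
time_s: 15.92
ee_pos: [0.5413, -0.0931, 0.1799]
eef_rot: [-3.14, -0.003, -0.055]
force: [2.7, 2.6, -0.8]
grip_width: 0.0347
```

```bash
python3 st.py
```

```text
tool F [ 2.53 -2.78  0.77] std [0. 0. 0.] w 0.034738788011629884 knob r 81.1 phi 0.72 lever 0.843 toolang -0.1 tilt [0.003 0.001] z 0.1799 t 15.925
```

Request:
move_arm(
  rows="-3 -0.4 0 0 0 0.037; -3 -0.4 0 0 0 0.037; -3 -0.4 0 0 0 0.037",
)

```text
time_s: 16.3
ee_pos: [0.532, -0.0914, 0.18]
eef_rot: [-3.141, -0.004, -0.174]
force: [2.3, 1.7, -1.4]
grip_width: 0.0345
```

```bash
python3 st.py
```

```text
tool F [ 2.01 -2.06  1.43] std [0. 0. 0.] w 0.034511056504936743 knob r 81.3 phi -5.99 lever 0.96 toolang -6.9 tilt [0.004 0.   ] z 0.18 t 16.3
```

Request:
move_arm(
  rows="-3 -0.3 0 0 0 0.037; -3 -0.3 0 0 0 0.037",
)

```text
time_s: 16.55
ee_pos: [0.5261, -0.09, 0.1801]
eef_rot: [-3.141, -0.005, -0.254]
force: [3.4, 1.6, -1.3]
grip_width: 0.0342
```

```bash
python3 st.py
```

```text
tool F [ 2.93 -2.36  1.28] std [0. 0. 0.] w 0.03417550197279817 knob r 81.6 phi -10.43 lever 1.037 toolang -11.5 tilt [ 0.005 -0.001] z 0.1801 t 16.55
```

Request:
move_arm(
  rows="-3 -0.5 0 0 0 0.036; -3 -0.5 0 0 0 0.036",
)

```text
time_s: 16.8
ee_pos: [0.5205, -0.0878, 0.1802]
eef_rot: [-3.141, -0.007, -0.331]
force: [5.7, 1.4, -3.2]
grip_width: 0.0344
```

```bash
python3 st.py
```

```text
tool F [ 4.95 -3.14  3.28] std [0. 0. 0.] w 0.03435931237696186 knob r 81.6 phi -14.56 lever 1.109 toolang -15.9 tilt [ 0.007 -0.002] z 0.1802 t 16.8
```

Request:
move_arm(
  rows="-3 -0.5 0 0 0 0.036; -3 -0.5 0 0 0 0.036",
)

```text
time_s: 17.05
ee_pos: [0.5156, -0.0853, 0.1802]
eef_rot: [-3.14, -0.01, -0.408]
force: [8.7, 0.5, -5.7]
grip_width: 0.0346
```

```bash
python3 st.py
```

```text
tool F [ 7.78 -3.88  5.74] std [0. 0. 0.] w 0.03459879452650863 knob r 81.4 phi -18.32 lever 1.175 toolang -20.3 tilt [ 0.01  -0.003] z 0.1802 t 17.05
```

```bash
python3 st.py 5
```

```text
tool F [ 5.86 -2.33  4.07] std [0.99 0.8  0.91] w 0.03426775055577493 knob r 81.5 phi -18.49 lever 1.178 toolang -20.3 tilt [ 0.009 -0.003] z 0.1803 t 17.25
```

Request:
move_arm(
  rows="-1 0 0 0 0.005 0.012; -1 0 0 0 0 0.012",
)

```text
time_s: 17.5
ee_pos: [0.5144, -0.0852, 0.1805]
eef_rot: [-3.14, -0.018, -0.435]
force: [8.8, 0.1, -4.4]
grip_width: 0.0345
```

```bash
python3 st.py 4
```

```text
tool F [ 7.08 -3.18  4.34] std [0.55 0.44 0.22] w 0.03404693399743315 knob r 81.9 phi -19.38 lever 1.193 toolang -21.8 tilt [ 0.017 -0.006] z 0.1804 t 17.65
```

Request:
move_arm(
  rows="-1 0 0 0 -0.012 0.012; -1 0 0 0 0 0.012",
)

```text
time_s: 17.9
ee_pos: [0.5136, -0.085, 0.1807]
eef_rot: [-3.139, -0.011, -0.462]
force: [10.3, -0.6, -7.4]
grip_width: 0.0343
```

```bash
python3 st.py 5
```

```text
tool F [ 8.84 -3.61  5.57] std [0.57 0.67 1.01] w 0.03452144337635395 knob r 82.2 phi -19.77 lever 1.2 toolang -23.4 tilt [ 0.011 -0.003] z 0.1808 t 18.1
```

Request:
move_arm(
  rows="-1 0 0.3 0 -0.005 0; -1 0 0.3 0 0 0; 0 0 0 0 0 0",
)

```text
time_s: 18.48
ee_pos: [0.5132, -0.0852, 0.1808]
eef_rot: [-3.139, -0.013, -0.466]
force: [2.8, -0.2, -1.7]
grip_width: 0.0345
```

```bash
python3 st.py 5
```

```text
tool F [ 3.96 -1.45  1.48] std [0.79 0.66 0.28] w 0.03427697495656824 knob r 82.6 phi -20.08 lever 1.206 toolang -23.6 tilt [ 0.012 -0.003] z 0.1808 t 18.675
```

Request:
move_arm(
  rows="-1 0 0.3 0 0 0; -1.2 0 0.3 0 0 0",
)

```text
time_s: 18.92
ee_pos: [0.5122, -0.0848, 0.1808]
eef_rot: [-3.138, -0.017, -0.466]
force: [8.3, -2.6, -3.8]
grip_width: 0.0346
```

```bash
python3 st.py 6
```

```text
tool F [ 9.28 -1.57  3.28] std [0.61 0.57 0.63] w 0.034162202296459346 knob r 82.7 phi -20.82 lever 1.219 toolang -23.6 tilt [ 0.016 -0.004] z 0.1808 t 19.175
```

Request:
move_arm(
  rows="-1.3 0 0.2 0 0 0; -1.3 0 0.2 0 0 0",
)

```text
time_s: 19.42
ee_pos: [0.5109, -0.0844, 0.1807]
eef_rot: [-3.138, -0.021, -0.467]
force: [9.9, -2.6, -5.3]
grip_width: 0.0345
```

```bash
python3 st.py 6
```

```text
tool F [ 9.05 -1.53  4.82] std [0.6  0.31 0.57] w 0.03432920580224989 knob r 82.8 phi -21.71 lever 1.234 toolang -23.7 tilt [ 0.02  -0.006] z 0.1807 t 19.675
```

Request:
move_arm(
  rows="-1.4 0 0.2 0 -0.004 0; -1.4 0 0.2 0 -0.004 0",
)

```text
time_s: 19.92
ee_pos: [0.5096, -0.084, 0.1808]
eef_rot: [-3.138, -0.018, -0.468]
force: [10.1, -2.7, -4.9]
grip_width: 0.0344
```

```bash
python3 st.py 6
```

```text
tool F [ 9.99 -1.48  4.84] std [0.46 0.42 0.5 ] w 0.03389809591389073 knob r 83.0 phi -22.81 lever 1.253 toolang -23.7 tilt [ 0.018 -0.004] z 0.1808 t 20.175
```

Request:
move_arm(
  rows="-1.4 0 0.2 0 -0.004 0; -1.5 0 0.2 0 -0.005 0",
)

```text
time_s: 20.42
ee_pos: [0.5083, -0.0836, 0.1809]
eef_rot: [-3.137, -0.014, -0.469]
force: [11.4, -4.5, -5.6]
grip_width: 0.0347
```

```bash
python3 st.py 10
```

```text
tool F [10.85 -1.52  5.07] std [0.74 0.34 0.61] w 0.03431242444162868 knob r 83.3 phi -23.56 lever 1.266 toolang -23.8 tilt [ 0.015 -0.003] z 0.1809 t 20.875
```

Steady 10.85 N held for 0.45 s, inside the 10–11 N band. I'll back off and lift.

Request:
move_arm(
  rows="2 0 0 0 0 0; 3 0 0 0 0 0; 0 0 0 0 0 0; 0 0 0 0 0 0",
)

```text
time_s: 21.38
ee_pos: [0.5122, -0.0861, 0.1807]
eef_rot: [-3.138, -0.012, -0.47]
force: [0.4, -0.1, -0.1]
grip_width: 0.0345
```

```bash
python3 st.py 3; python3 look.py 2
python3 - <<'E'
from fit import *
t=ld("top");stopmeas(t,np.load('A_2.npy').mean(2),66)
E
```

```text
tool F [0.06 0.19 0.27] std [0.29 0.31 0.23] w 0.034242383610278905 knob r 83.8 phi -20.43 lever 1.212 toolang -23.8 tilt [ 0.012 -0.002] z 0.1807 t 21.475
face [66.6, 66.6, 66.7, 67.5, 66.6, 66.7, 66.4, 66.6, 67.2, 67.3, 66.8, 66.6, 66.6, 66.8, 67.6, 66.9] 66.7225000804943
face ([65.8], 80, 147)
slot+y end ([40.9], 83, 150)
rear ([], 53, 56)
```

View pics/look2.png

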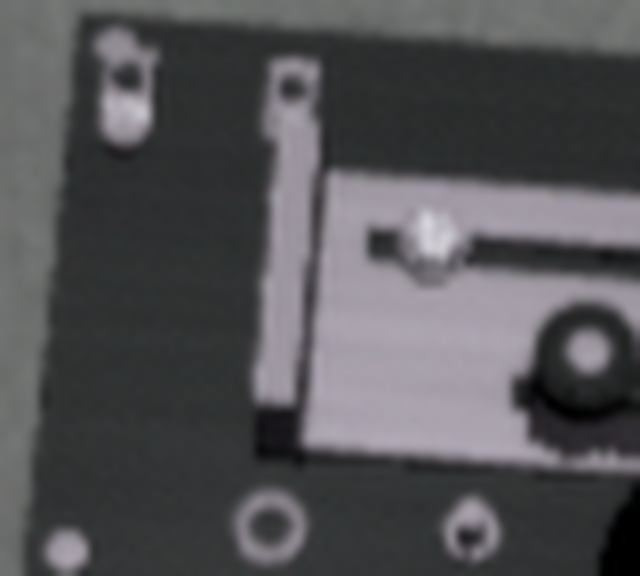

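The stop hasn't moved through clamping and the finger is clear of the knob (0 N). I'll lift and move well away for a final check.

Request:
move_arm(
  rows="0.5 0 -5 0 0.01 0; 0 0 -15 0 0 0; 0 0 -30 0 0 0; 0 0 -40 0 0 0; 0 0 -40 0 0 0; -10 40 -20 0 0 0; -20 50 0 0 0 0; -20 50 0 0 0 0; -20 50 0 0 0 0; -20 40 0 0 0 0; -10 20 0 0 0 0; 0 0 0 0 0 0; 0 0 0 0 0 0",
)

```text
time_s: 23.5
ee_pos: [0.3002, -0.2664, 0.3446]
eef_rot: [-3.14, -0.036, -0.469]
force: [-0.6, 0.5, -0.1]
grip_width: 0.0343
```

```bash
python3 look.py 3
python3 - <<'E'
from fit import *
t=ld("top");A=np.load('A_3.npy');stopmeas(t,A.mean(2),66)
cv2.imwrite('pics/t3.png',A.astype(np.uint8))
im=A[122:218,258:392];cv2.imwrite('pics/t3c.png',cv2.resize(np.clip(im*1.3,0,255).astype(np.uint8),None,fx=5.9,fy=5.9,interpolation=cv2.INTER_CUBIC))
E
```

```text
face [65.8, 66.0, 66.2, 66.8, 66.0, 66.0, 65.8, 66.0, 66.5, 66.5, 66.0, 65.9, 65.9, 66.3, 66.9, 66.3] 66.02669805586399
face ([65.85], 74, 136)
slot+y end ([40.85], 76, 139)
rear ([-95.2], 63, 129)
```

View pics/t3c.png

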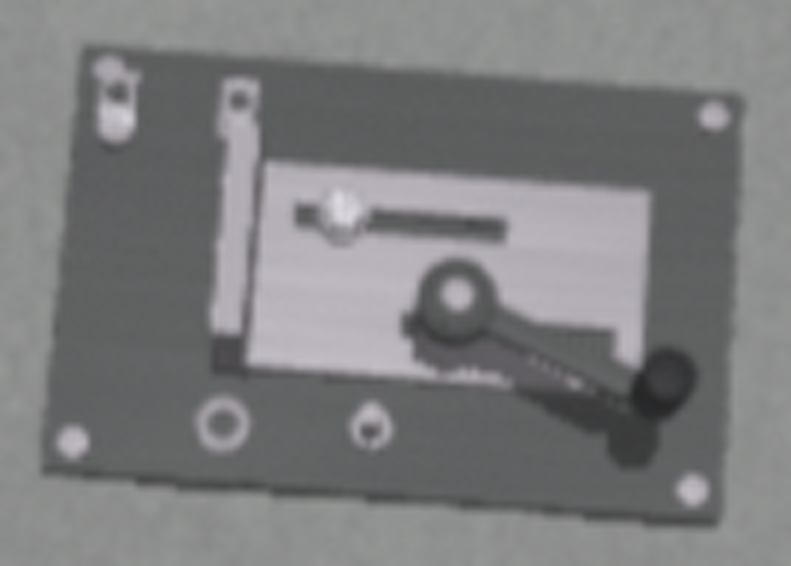

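View pics/t3.png

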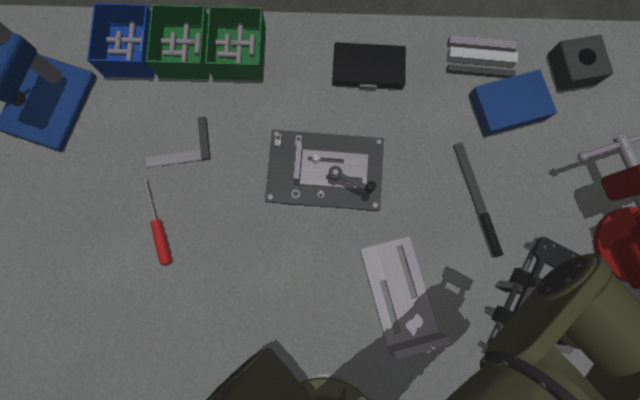

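Run:
```python
from station import ctrl,sensors
print(sensors.get_obs()['joint_vel'].round(3));print(ctrl.hand_in())
```

```text
[-0.004 -0.002  0.001 -0.     0.001 -0.001]
the job is handed in; nothing more can be done
None
```

The stop is set on the pointed clip's mark and the clamp lever is firmly tight. I handed the job in at about 24 s with the arm well clear.

- **Stop:** I gripped it by its upright and slid it about 18 mm in −y. Friction was about 4 N and side force stayed under 2 N, so there was no sign of jamming.
- **Clamp:** I pushed the knob clockwise with one finger. Resistance was about 3 N until the pad met the foot near 1.05 rad. I stopped at a steady 10.85 N, and no knob-push reading passed 13 N.
- **Position check:** In the final picture the face is at y ≈ 65.9 mm (plate axes), against a clip tip read at 66.1–66.3 mm. That is within about 0.4 mm, near the limit of what the camera can resolve. The slot end reads the same before and after clamping, so the stop did not shift.
- **Disagreements:**
    - A fixed-threshold reading of the face after the slide gave 66.9 mm because the camera exposure had changed. In the final picture it gave 66.0 mm.
    - The foot's rear edge gave 65.8 mm, which agrees.
- **Other items:** The washer, spare bolt, file, screwdriver and square look unmoved in the last picture.

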